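# Hang the steel pail on the under-shelf scale

### The job

Get the steel pail ready for weighing: while it still stands on the bench, swing its flat-lying wire handle upright, then lift the pail by the handle and hang it by the middle of the handle on the hook of the scale below the shelf. Keep the pail upright, do not bump the shelf or scale with the arm, and do not disturb the other things on the bench; leave the pail hanging freely, level and still.

Things in the scene. Friction and masses are not known exactly. Their poses are not given: they have to be found in the camera images.
- pail: open steel pail, loose: 108 mm across the rim, 94 at the foot, 100 tall, wall 3, about 0.45 kg. Origin: centre of its underside, z up; x points away from the robot within 0.25 rad. The wire handle turns about the pail's x axis, in ears at x = +-64 mm, 88 mm above the underside. The pail stands left or right of the middle, the beaker in the other place
- bail_mid (a point): middle of the handle's grip, on its axis; x along it. The handle is a U of 8 mm steel rod; its straight bar, parallel to the pail's x axis and 105 mm from the hinge axis, carries a loose black tube 14 mm thick, x = -52 to +52 mm, that turns on the bar: grip this. Lying flat, it is on the pail's -y side, level with the ears (88 mm up), some 44 mm clear of the pail's wall
- bail (a joint): angle of the handle: 0 flat on the pail's -y side (start), 1.57 upright, 3.14 flat on the +y side. It swings almost freely and falls if let go; the black tube turns on the bar, so a hand that holds it need not turn as the handle swings. Held off its middle, the loaded handle needs a firm grip (about 50 N) to stay level
- rack: fixed white shelf on one grey post, overhanging the hook. Origin on the bench right below the hook, z up, x away from the robot within 0.15 rad. Board: y -290 to +65 mm, x -28 to +53, underside 345 mm and top 363 above the bench. Post: y -285 to -239, x 0 to 50. It leaves no room for an upright gripper on the bar by the hook: lean it back towards the robot 22 to 40 degrees
- scale (a point): centre of the underside of the hanging scale, a fixed white box under the shelf, right over the hook, 310 mm above the bench; 48 mm in x, 80 mm in y, 35 mm tall; axes as rack
- hook_seat (a point): bottom of the fixed hook's V-shaped seat (30 degree slopes), 250 mm above the bench; axes as rack. Flat steel 20 mm wide in x, 5 thick, a J in the y-z plane: stem (inner face y = +16 mm) up to the scale; tip (y = -16 to -21) ends 20 mm above this point. Open towards -y: a bar along x goes over the tip towards +y, then down; hung, its axis is 8 mm above this point
- beaker: bystander: plain steel beaker without a handle, 76 mm in diameter, 75 mm tall, standing; origin at the centre of its underside
- dish: bystander: low white porcelain bowl, 84 mm in diameter, 35 mm tall; origin at the centre of its underside
- spatula: bystander: spatula 170 mm long with a wooden handle, lying flat; origin below its middle
- wash_bottle: bystander: white plastic bottle with an orange cap, 64 mm in diameter, 170 mm tall; origin at the centre of its underside
- flask: bystander: conical glass flask, 84 mm in diameter at the foot, 124 mm tall; origin at the centre of its underside
- jar: bystander: brown glass jar with a black lid, 72 mm in diameter, 80 mm tall; origin at the centre of its underside
There are look-alikes about, which are no part of the job. Leave any pink look-alike of the pail alone.

How it is judged (in metres and radians):
On the way, in this order (a step that is already met when the one before it is completed fails the run):
1. the handle is upright (within about 15 degrees) while the pail stands on the bench (value of joint bail between 1.3 and 1.84 rad and height (world z) of pail below 0.008 m and angle between pail's own z axis and vertical below 0.15 rad), for 0.1 s.
2. the pail hangs by its handle's middle in the hook (x of bail_mid in the frame of hook_seat between -0.03 and 0.03 m and y of bail_mid in the frame of hook_seat between -0.022 and 0.024 m and z of bail_mid in the frame of hook_seat between -0.003 and 0.02 m and contact force between pail and rack above 1 N), for 0.2 s.
At the end, for the whole second after the job is handed in: The pail hangs free on the hook: grip on the seat between stem and tip (height within about 10 mm), its middle within 30 mm of the seat's middle along the bar; pail over 40 mm above the bench, level within 0.2 rad, still (under 0.05 m/s and 0.5 rad/s) (all of step 2 and height (world z) of pail above 0.04 m and angle between pail's own z axis and vertical below 0.2 rad and linear speed of pail below 0.05 m/s and angular speed of pail below 0.5 rad/s); the robot touches nothing.
It fails at once if the pail is tipped by more than 40 degrees (angle between pail's own z axis and vertical above 0.7 rad).
It fails at once if the arm or gripper strikes the shelf, scale or hook with more than 15 N (contact force between any of the arm, the fingers and rack above 15 N).
It fails at once if a bystander is shifted by more than 40 mm (distance of any of beaker, dish, spatula, wash_bottle, flask, jar from where it was at the start of the episode above 0.04 m).
It fails at once if a bystander is knocked over (angle between any of beaker, dish, wash_bottle, flask, jar's own z axis and vertical above 0.5 rad).
It also fails if it takes over 54 s, if anything falls off the work surface, if the arm or the gripper's body presses on something with over 40 N, if the wrist force passes 120 N, or if a joint passes its speed limit or range.

### The arm

A 6-joint arm with a two-finger parallel gripper is mounted at the origin on the work surface. World frame = base frame: x ahead of the robot, y to its left, z up, the work surface at z = 0. Lengths are in mm, angles in degrees, forces in N, time in s.
With the tool pointing down it reaches from about 275 to 975 mm from the base axis. Payload 8.4 kg.
Tool frame: the origin (TCP) lies at the very end of the fingers, on their centre line; the grasp point (between the pads) lies 19 mm behind it; y points along the fingers, z is the direction in which the jaws open and shut, and the axes are right-handed (so a half turn about y gives the same grasp; the last joint's range is limited). The gripper opens to 92 mm and grips with 3 to 60 N. Pads are 20 mm wide; open, the fingers measure 128 mm over their backs; the gripper's body (75 mm by 189 mm) begins 69 mm behind the grasp point.
Start: joints at [68.159, 20.225, 93.587, -0, 66.188, -0.138], TCP at [231.127, 580.696, 182.583] pointing down, gripper open.
Joint ranges: [-150.9, 150.9], [-52.94, 120.26], [3.33, 152.33], [-74.26, 254.26], [0, 154.13], [-172.89, 172.89]. Speed limits (degrees/s): [127.2, 127.2, 159.86, 180, 180, 180].

### API

Orientations are given as a 3x3 rotation matrix whose columns are the frame's x, y, z axes.
In Python, from station import manip, fingers, readout, optics, job gives the robot as it stands. Calls block until the motion is done:
- manip.reach(position, orientation): joint-space move of the TCP to a pose.
- manip.move_l(position, velocity=150, ori=None): straight line of the TCP; ori=None keeps the orientation; velocity is the mean speed in mm/s.
- manip.movej(angles): joint-space move.
- fingers.release() and fingers.gripper_close(force=None): open the fingers fully, or close them until they stop; force is the grip in N (None keeps the last).
- manip.pause(seconds).
- manip.ik(position, orientation): joint angles nearest the present ones, or None.
- readout.sense(): the state.
- optics.capture(name): name is "scene" or "top"; returns a dict with "img" (400x640x3 uint8, red, green, blue), "z_map" (400x640 float32, mm along the optical axis (not along the pixel's ray), 0 where there is no reading), "fx", "fy", "cx", "cy" (pixels), "k1" (the pictures are not rectified: a ray, as slopes to the right and down, at radius r is drawn at 1 + k1 r^2 times it, then the intrinsics apply), "position" and "attitude" of the camera in the world. Camera axes: x right, y up, looking along -z (the intrinsics and any distortion apply to the point x, -y, -z); pixel columns grow to the right and rows downward; lengths in mm; the calibration is good to about 2 mm. A picture is of the moment at which its call begins.
A pose or a line that the arm cannot do raises manip.PlanningError and nothing moves.
- job.finish_job(): hands the job in, once; it reports no verdict.
The state is a dict: "t": time; "q": joint angles; "qvel": joint speeds; "tau": joint torques, N m; "position": TCP position; "orientation": TCP orientation; "force": force on the tool from outside, world axes, zero at the start; "moment": the same for the moment, N m; "gripper_width": finger opening in mm.
Only numpy, scipy, OpenCV 4.12 (cv2) and the standard library are available. Lean on these libraries where they do the work, as an engineer would, in place of code of your own. Each camera call takes 0.05 s, during which the arm holds its last target.

## Working session

There is one attempt and no reset: what is moved stays moved. The work goes in short steps, each a Python script; the robot and the scene stay as the last script left them, time stands still between calls to the robot, and variables do not carry over. Pictures are saved under pics/ and viewed, and the job is handed in when it is done.

```bash
ls; mkdir -p pics
cat > h.py <<'E'
import numpy as np, cv2
from station import manip, fingers, readout, optics, job
def cap(name,fn=None):
    d=optics.capture(name)
    if fn: cv2.imwrite('pics/'+fn,d['img'][:,:,::-1])
    return d
def world(d):
    h,w=d['z_map'].shape
    v,u=np.mgrid[0:h,0:w].astype(float)
    xd=(u-d['cx'])/d['fx']; yd=(v-d['cy'])/d['fy']
    x,y=xd.copy(),yd.copy()
    for _ in range(20):
        r2=x*x+y*y; f=1+d['k1']*r2; x=xd/f; y=yd/f
    z=d['z_map'].astype(float)
    P=np.stack([x*z,-y*z,-z],-1)
    W=P@np.array(d['attitude']).T+np.array(d['position'])
    W[z==0]=np.nan
    return W
E
python3 - <<'E'
from h import *
import pickle
for n in('scene','top'):
    d=cap(n,n+'0.png'); pickle.dump(d,open(n+'0.pkl','wb'))
    print(n,d['position'],d['attitude'],d['fx'],d['k1'])
print(readout.sense())
E
```

```text
pics
scene [1176.06838731  502.24153645  826.11998955] [[-0.62106926 -0.46529996  0.63068924]
 [ 0.78371719 -0.36072271  0.50563474]
 [-0.00776789  0.80831619  0.58869737]] 365.94048608921696 0.003722375902018564
top [ 303.10248684  -47.36485387 1901.417236  ] [[ 0.01088598  0.99417263 -0.10724868]
 [-0.99984373  0.0093281  -0.01501682]
 [-0.01392889  0.1073954   0.99411881]] 499.0616325743069 -0.13971004318579847
{'t': 0.1, 'q': array([ 6.81596705e+01,  2.02578509e+01,  9.36228053e+01, -1.09730499e-03,
        6.61882647e+01, -1.38262694e-01]), 'qvel': array([-0.00932041,  0.02209847, -0.10663989,  0.06123432, -0.00163694,
        0.05367534]), 'tau': array([ 5.57958247e-04, -5.94910598e+01, -3.34929085e+01,  6.96982350e-02,
        1.84298598e-02,  1.64190914e-05]), 'position': array([230.9531953 , 580.26111127, 181.96107644]), 'orientation': array([[ 9.29122099e-01, -4.31239165e-04,  3.69772820e-01],
       [-3.69773072e-01, -1.12307544e-03,  9.29121421e-01],
       [ 1.46092271e-05, -9.99999276e-01, -1.20293484e-03]]), 'force': array([-0.46339898,  0.60479775, -0.03918259]), 'moment': array([-0.0312597 , -0.01974442,  0.0241046 ]), 'gripper_width': 91.6005676868497}
```

View pics/scene0.png

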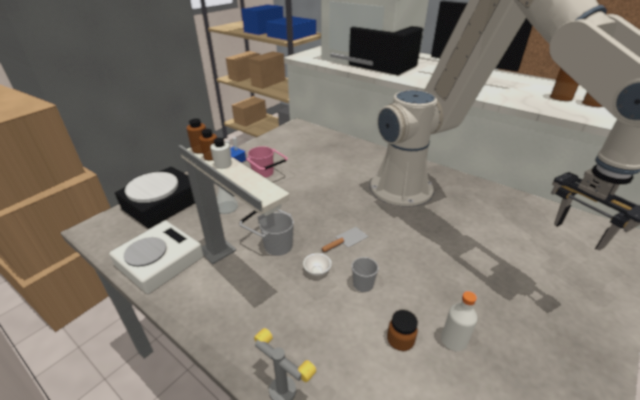

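View pics/top0.png

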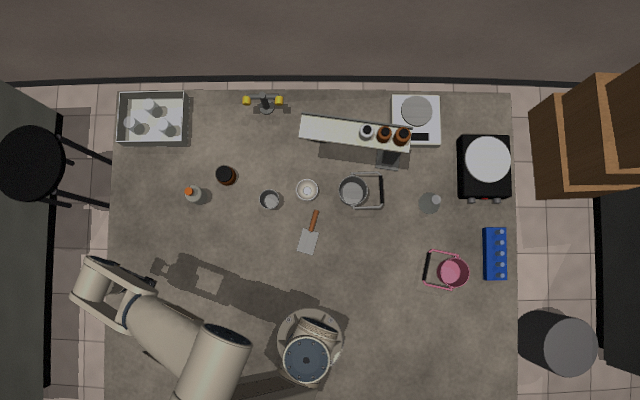

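The candidates are:
- Grey steel pail with wire handle, scene (277,235) / top (353,191). It fits the description: steel, with a flat handle on its -y side.
- Pink pail, top (450,271). It is the look-alike, so I leave it alone.
- Small steel beaker without a handle, top (270,200).

I'll confirm in an enlarged crop and measure.

Run:
```python
import pickle,cv2,numpy as np
import h
t=pickle.load(open('top0.pkl','rb')); s=pickle.load(open('scene0.pkl','rb'))
a=cv2.resize(t['img'][100:220,280:460,::-1],None,fx=4,fy=4,interpolation=cv2.INTER_CUBIC)
b=cv2.resize(s['img'][130:290,170:310,::-1],None,fx=3.6,fy=3.6,interpolation=cv2.INTER_CUBIC)
cv2.imwrite('pics/ct.png',a);cv2.imwrite('pics/cs.png',b)
W=h.world(t);
for n,(u,v) in dict(bench=(350,250),rim=(353,178),bar=(381,191),boardL=(305,128),board=(340,128),beaker=(262,198),dish=(307,190),flask=(431,203),bottle=(191,191),jar=(226,175),pink=(451,271),floorpail=(353,191)).items(): print(n,W[v,u].round(1))
np.save('Wt.npy',W);Ws=h.world(s);np.save('Ws.npy',Ws)
# edges
for Wn,nm in((W,'top'),(Ws,'scene')):
    m=(Wn[...,2]>350)&(Wn[...,2]<370)&(Wn[...,0]>300)&(Wn[...,0]<800)&(np.abs(Wn[...,1])<400)
    P=Wn[m]; 
    r=cv2.minAreaRect(P[:,:2].astype(np.float32)); print(nm,len(P),r,np.median(P[:,2]),cv2.boxPoints(r))
```

```text
bench [ 340.4 -152.7   -4.6]
rim [ 605.9 -158.9   67.8]
bar [ 554.1 -259.6   96.8]
boardL [715.6  10.9 365.6]
board [718.1 -99.8 359.6]
beaker [532.7 183.2  29.2]
dish [568.2  13.7   4.2]
flask [ 512.9 -445.3   87.1]
bottle [537.8 418.9 173.6]
jar [612.1 314.4  77. ]
pink [ 262.7 -539.7   -2.3]
floorpail [ 565.  -162.4   11.3]
top 1994 ((704.41650390625, -147.28158569335938), (354.08233642578125, 86.24241638183594), 82.2803955078125) 362.3319513016892 [[ 637.90497  -316.92603 ]
 [ 723.3658   -328.51056 ]
 [ 770.92804    22.362854]
 [ 685.4672     33.947388]]
scene 2008 ((705.5667724609375, -144.09657287597656), (356.33355712890625, 82.63724517822266), 82.45552825927734) 363.97411682268626 [[ 641.2133   -315.29605 ]
 [ 723.1352   -326.14597 ]
 [ 769.9202     27.102905]
 [ 687.99835    37.95282 ]]
```

View pics/ct.png

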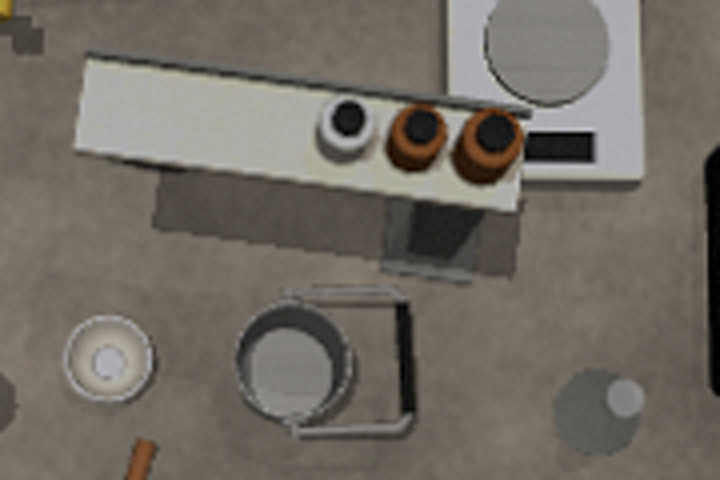

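View pics/cs.png

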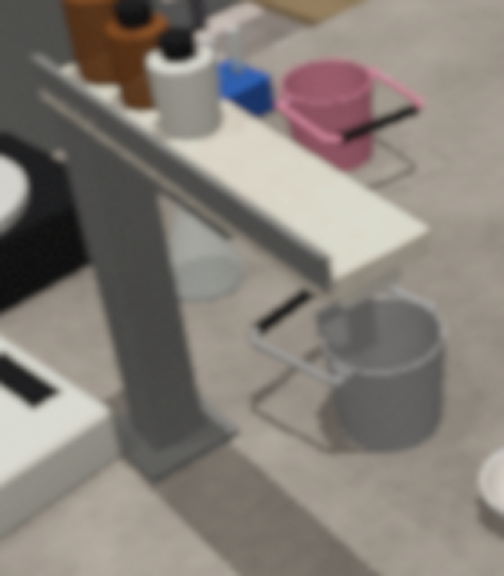

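Run:
```python
import pickle,cv2,numpy as np
from scipy.optimize import least_squares
for n in('top','scene'):
    d=pickle.load(open(n+'0.pkl','rb')); W=np.load('Wt.npy' if n=='top' else 'Ws.npy'); I=d['img'].astype(int)
    reg=(W[...,0]>470)&(W[...,0]<660)&(W[...,1]>-320)&(W[...,1]<-80)
    bl=reg&(I.max(-1)<60)&(W[...,2]>70)&(W[...,2]<115)
    P=W[bl]
    if len(P)>5:
        c=np.median(P,0); l=cv2.fitLine(P[:,:2].astype(np.float32),cv2.DIST_HUBER,0,.01,.01).ravel()
        pr=(P[:,:2]-l[2:])@l[:2]; e1,e2=np.percentile(pr,[1,99])
        print(n,len(P),'bar med',c,'yaw',np.degrees(np.arctan(l[1]/l[0])),'mid',l[2:]+l[:2]*(e1+e2)/2,'len',e2-e1)
    # rim / outer wall
    rm=reg&(W[...,2]>95)&(W[...,2]<107)&(W[...,1]>-232)
    P=W[rm]
    f=lambda p: np.hypot(P[:,0]-p[0],P[:,1]-p[1])-52.5
    r=least_squares(f,[565,-162],loss='soft_l1',f_scale=2); print(n,len(P),'rim',r.x,np.median(P[:,2]),np.std(r.fun))
    # foot rays: floor plane bits inside pail
    allp=reg&(W[...,2]>30); print(W[allp].max(0))
    for nm,x0,x1,y0,y1 in(('beaker',480,640,120,230),('dish',500,640,-30,70),('flask',430,620,-500,-370)):
        m=(W[...,0]>x0)&(W[...,0]<x1)&(W[...,1]>y0)&(W[...,1]<y1)&(W[...,2]>20)
        if m.any(): print(nm,m.sum(),np.percentile(W[m],5,axis=0).round(),np.percentile(W[m],95,axis=0).round())
```

```text
top 125 bar med [ 570.62971009 -259.44710842   91.46800586] yaw 62.994347 mid [ 581.96825478 -207.10329149] len 167.18003374235897
top 91 rim [ 557.02734007 -156.82386629] 98.59653986596686 10.692029276339753
[ 659.99158124 -102.49288788  428.73662614]
beaker 141 [493. 124.  27.] [559. 186.  80.]
dish 159 [530. -21.  21.] [604.  51.  40.]
flask 338 [ 490. -475.   23.] [ 552. -421.  126.]
scene 22 bar med [ 586.92666432 -253.81930725   94.46048255] yaw -0.11817575 mid [ 584.45313377 -253.86504934] len 48.23977991306735
scene 142 rim [ 558.96174101 -153.93024716] 99.15897934227962 6.2352105365022386
[659.63345904 -99.44165063 364.25464066]
beaker 656 [492. 123.  24.] [561. 188.  76.]
dish 262 [531. -21.  21.] [605.  53.  37.]
flask 294 [ 507. -457.   23.] [ 555. -417.   86.]
```

```bash
cat >> h.py <<'E'
def project(d,P):
    P=np.atleast_2d(P)
    C=(P-np.array(d['position']))@np.array(d['attitude'])
    x=C[:,0]/-C[:,2]; y=-C[:,1]/-C[:,2]
    f=1+d['k1']*(x*x+y*y)
    return np.stack([x*f*d['fx']+d['cx'],y*f*d['fy']+d['cy']],-1)
def onplane(d,u,v,z):
    xd=(u-d['cx'])/d['fx']; yd=(v-d['cy'])/d['fy']; x,y=xd,yd
    for _ in range(20):
        f=1+d['k1']*(x*x+y*y); x=xd/f; y=yd/f
    r=np.array(d['attitude'])@np.array([x,-y,-1.]); p=np.array(d['position'])
    return p+r*(z-p[2])/r[2]
def Rz(a): c,s=np.cos(a),np.sin(a); return np.array([[c,-s,0],[s,c,0],[0,0,1.]])
E
cat > ov.py <<'E'
from h import *
import pickle
def draw(d,img,roi,k,curves):
    u0,v0,u1,v1=roi
    a=cv2.resize(img[v0:v1,u0:u1,::-1],None,fx=k,fy=k,interpolation=cv2.INTER_CUBIC)
    for P,c in curves:
        q=project(d,P); q=(q-[u0,v0]+.5)*k-.5
        cv2.polylines(a,[q.round().astype(np.int32)],False,c,1,cv2.LINE_AA)
    return a
def pailcurves(pos,yaw,ang):
    R=Rz(yaw); t=np.linspace(0,2*np.pi,60); f=lambda L:np.array(L,float)@R.T+pos
    circ=lambda r,z:f(np.stack([r*np.cos(t),r*np.sin(t),0*t+z],-1))
    b=np.array([0,-np.cos(ang),np.sin(ang)])*105+[0,0,88]
    hx=np.array([64,0,0]);tx=np.array([52,0,0]);e=np.array([0,0,88.])
    return [(circ(54,100),(0,255,0)),(circ(47,0),(0,200,255)),(f([e-hx,b-hx,b+hx,e+hx]),(0,0,255)),(f([b-tx,b+tx]),(255,0,0))]
def rackcurves(o,yaw):
    R=Rz(yaw); f=lambda L:np.array(L,float)@R.T+o
    bz=lambda z:f([[-28,-290,z],[53,-290,z],[53,65,z],[-28,65,z],[-28,-290,z]])
    s=f([[-24,-40,310],[24,-40,310],[24,40,310],[-24,40,310],[-24,-40,310]])
    hk=f([[0,18,310],[0,18,259],[0,0,248],[0,-18,259],[0,-18,270]])
    return [(bz(363),(0,255,0)),(bz(345),(0,200,255)),(s,(255,0,0)),(hk,(0,0,255))]
E
python3 - <<'E'
from ov import *
t=pickle.load(open('top0.pkl','rb')); s=pickle.load(open('scene0.pkl','rb'))
I=t['img'].astype(int); m=np.zeros(I.shape[:2],bool); m[170:215,372:392]=1; m&=I.max(-1)<70
v,u=np.nonzero(m); print(len(u),u.min(),u.max(),v.min(),v.max())
w=90-I.max(-1)[m]
l=cv2.fitLine(np.stack([u,v],-1).astype(np.float32),cv2.DIST_L2,0,.01,.01).ravel()
print('tube mid',onplane(t,(u*w).sum()/w.sum(),(v*w).sum()/w.sum(),92))
a=onplane(t,l[2]-10*l[0],l[3]-10*l[1],92);b=onplane(t,l[2]+10*l[0],l[3]+10*l[1],92);dd=b-a;print('yaw',np.degrees(np.arctan(dd[1]/dd[0])))
E
```

```text
128 372 383 175 209
tube mid [ 557.7556138  -259.41548159   92.        ]
yaw -1.4241820476384837
```

Run:
```python
from ov import *
t=pickle.load(open('top0.pkl','rb')); s=pickle.load(open('scene0.pkl','rb'))
p=lambda U,V,z,d=t,o=(280,100),k=4.: onplane(d,(U+.5)/k-.5+o[0],(V+.5)/k-.5+o[1],z).round(1)
print('tube ends top',p(402,303,90),p(407,412,90),'corners',p(405,293,88),p(410,428,88))
print('rim L,R,T,B',p(236,362,100),p(354,362,100),p(294,303,100),p(296,424,100))
o=(170,130);k=3.6
print('scene tube',p(308,293,90,s,o,k),p(258,328,90,s,o,k))
pos=np.array([560,-156,0.]);yaw=np.radians(3)
ro=np.array([707.3,-32.6,0]);ry=np.radians(-7.6)
C=pailcurves(pos,yaw,0)+rackcurves(ro,ry)
cv2.imwrite('pics/ov_t.png',draw(t,t['img'],(280,100,460,220),4.4,C))
cv2.imwrite('pics/ov_s.png',draw(s,s['img'],(170,130,310,290),3.7,C))
```

```text
tube ends top [ 613.1 -257.5   90. ] [ 512.2 -261.6   90. ] corners [ 622.8 -260.5   88. ] [ 497.7 -264.5   88. ]
rim L,R,T,B [ 555.4 -104.7  100. ] [ 556.4 -212.2  100. ] [ 610.4 -157.4  100. ] [ 499.1 -159.4  100. ]
scene tube [ 548.8 -260.2   90. ] [ 612.1 -258.1   90. ]
```

View pics/ov_t.png

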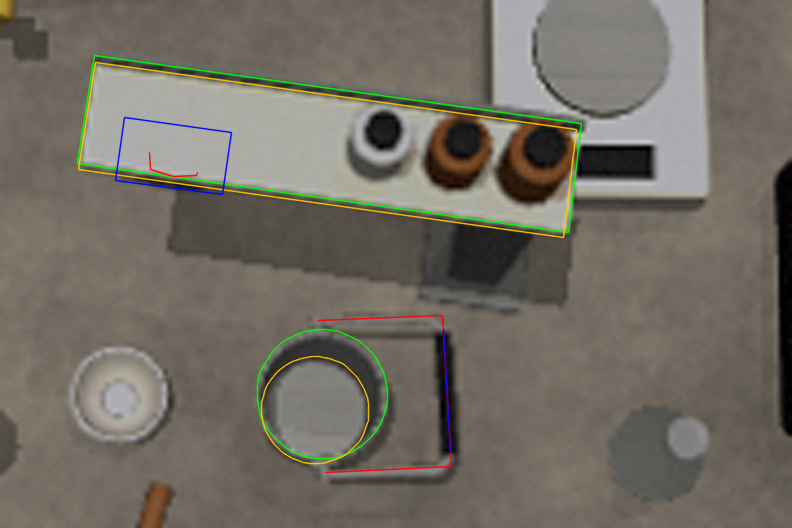

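View pics/ov_s.png

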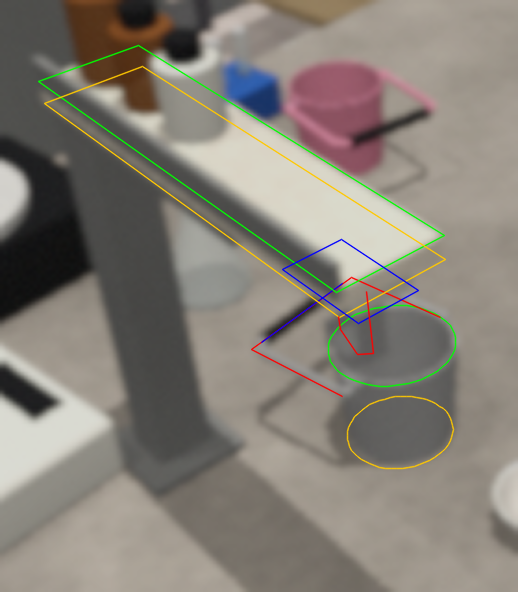

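Run:
```python
from ov import *
s=pickle.load(open('scene0.pkl','rb'))
a=draw(s,s['img'],(230,180,300,250),8,[])
C=rackcurves(np.array([707.3,-32.6,0]),np.radians(-7.6))
b=draw(s,s['img'],(180,140,300,220),6.6,[C[0],C[1]])
cv2.imwrite('pics/z1.png',a);cv2.imwrite('pics/z2.png',b)
```

```text
(no output)
```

View pics/z1.png

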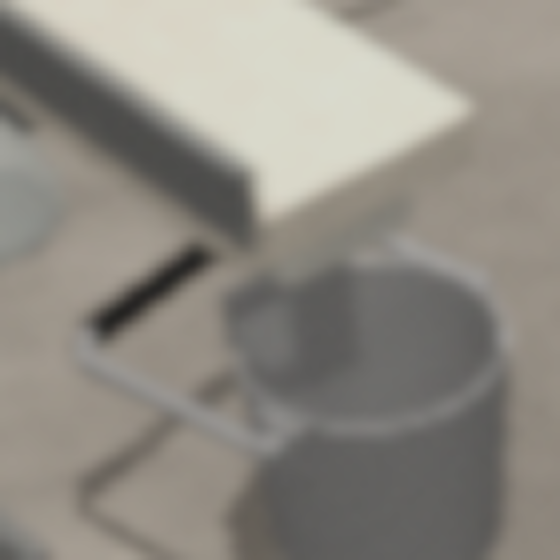

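View pics/z2.png

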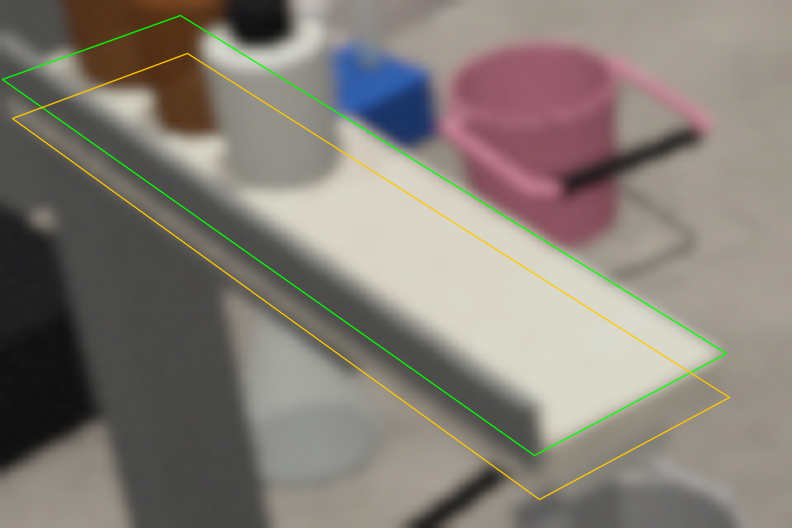

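Grey pail confirmed: it's at about (557,-156), yaw about 2°, with the bar middle at about (560,-260,88). The hook is at about (707,-32), rack yaw -7.6°. Next I check reachability of the whole sequence.

```bash
cat >> h.py <<'E'
PAIL=np.array([557.,-156.,0]); PY=np.radians(2.0)
HOOK=np.array([707.3,-32.6,0]); HY=np.radians(-7.6)
L=np.radians(34.); GX=-37.
def Rx(a): c,s=np.cos(a),np.sin(a); return np.array([[1,0,0],[0,c,-s],[0,s,c]])
def ori(yaw,roll,flip):
    d=np.array([np.sin(L),0,-np.cos(L)]); z=np.array([0,1.,0])*flip
    return Rz(yaw)@Rx(roll)@np.stack([np.cross(d,z),d,z],-1)
def pose(bar,yaw,roll,flip,gx=None,back=0):
    """TCP pose so that grasp point sits gx along the bar from bar middle"""
    R=ori(yaw,roll,flip); g=np.asarray(bar)+Rz(yaw)@[GX if gx is None else gx,0,0]
    return g+R[:,1]*(19-back),R
def bar_on_pail(th): return PAIL+Rz(PY)@[0,-105*np.cos(th),88+105*np.sin(th)]
def hookp(x,y,z): return HOOK+Rz(HY)@[x,y,z]
E
python3 - <<'E'
from h import *
D=np.radians
for f in(1,-1):
    for nm,p in dict(pre=pose(bar_on_pail(0),PY,D(40),f,back=110),grasp=pose(bar_on_pail(0),PY,D(40),f),up=pose(bar_on_pail(D(90)),PY,0,f),lift=pose(bar_on_pail(D(90))+[0,0,95],PY,0,f),side=pose(hookp(0,-80,290),HY,0,f),hang=pose(hookp(0,0,258),HY,0,f),back=pose(hookp(0,0,258),HY,0,f,back=150)).items():
        q=manip.ik(*p); print(f,nm,p[0].round(),None if q is None else np.round(q,1))
E
```

```text
1 pre [ 475. -312.  146.] [ -63.7   29.9  105.2   49.2   74.3 -170. ]
1 grasp [ 534. -252.   76.] None
1 up [ 531. -157.  177.] [ -28.1    0.9  128.7   40.3   25.6 -153.1]
1 lift [ 531. -157.  272.] [ -28.1   -7.2  122.1   27.    38.  -137.5]
1 side [ 671. -108.  274.] [-10.1   3.8 111.3   2.7  31.  -94.4]
1 hang [681. -29. 242.] [ -0.2   6.2 113.   -9.   27.3 -75.8]
1 back [598. -18. 367.] [  1.4  -9.  111.5  -7.2  44.1 -77.3]
-1 pre [ 475. -312.  146.] [-63.7  29.9 105.2  49.2  74.3  10. ]
-1 grasp [ 534. -252.   76.] [-55.6  35.  109.1  56.9  64.7   5.8]
-1 up [ 531. -157.  177.] [-28.1   0.9 128.7  40.3  25.6  26.9]
-1 lift [ 531. -157.  272.] [-28.1  -7.2 122.1  27.   38.   42.5]
-1 side [ 671. -108.  274.] [-10.1   3.8 111.3   2.7  31.   85.6]
-1 hang [681. -29. 242.] [ -0.2   6.2 113.   -9.   27.3 104.2]
-1 back [598. -18. 367.] [  1.4  -9.  111.5  -7.2  44.1 102.7]
```

Run:
```python
from h import *
D=np.radians; f=-1
s=readout.sense(); p=s['position']
manip.movej([68.2,0,93.6,0,80,0])
print(readout.sense()['position'])
q=manip.ik(*pose(bar_on_pail(0),PY,D(40),f,back=110))
manip.movej([q[0],0,93.6,0,80,q[5]]); print(readout.sense()['position'])
manip.reach(*pose(bar_on_pail(0),PY,D(40),f,back=110))
manip.move_l(pose(bar_on_pail(0),PY,D(40),f,back=45)[0],velocity=120)
s=readout.sense(); print(s['t'],s['position'],s['force'])
import pickle
for n in('scene','top'):
    d=cap(n); pickle.dump(d,open(n+'1.pkl','wb'))
    r=(190,150,330,290) if n=='scene' else (290,130,450,250)
    cv2.imwrite(f'pics/{n}1.png',cv2.resize(d['img'][r[1]:r[3],r[0]:r[2],::-1],None,fx=4,fy=4,interpolation=cv2.INTER_CUBIC))
```

```text
[196.60952947 495.59169465 382.32103822]
[ 238.28974812 -477.05817631  383.71455339]
6.3833 [ 509.74513552 -276.737316    104.75781224] [-0.46367402 -0.16363691  0.6209557 ]
```

View pics/scene1.png

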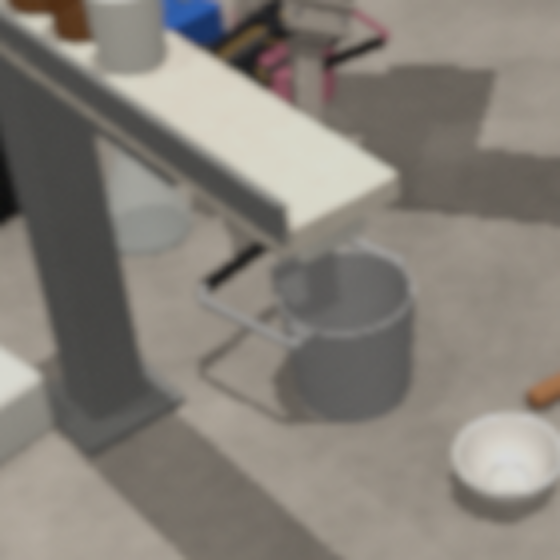

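View pics/top1.png

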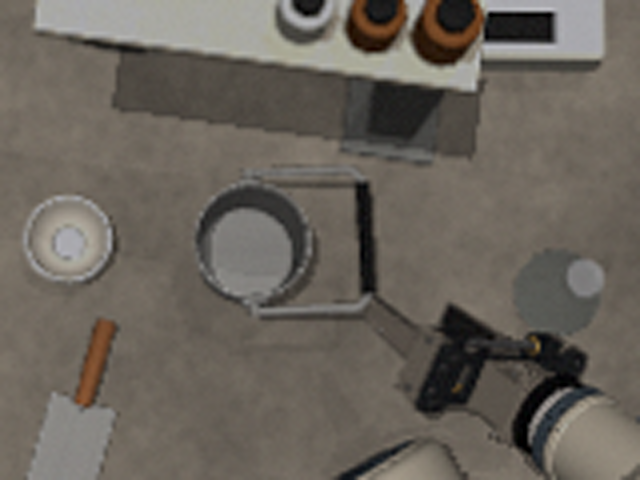

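Run:
```python
from ov import *
t=pickle.load(open('top1.pkl','rb'))
k=4.;o=(290,130)
for U,V in((515,293),(602,293),(558,250),(558,337)): print(onplane(t,(U+.5)/k-.5+o[0],(V+.5)/k-.5+o[1],0).round())
P=lambda U,V,z:onplane(t,(U+.5)/k-.5+o[0],(V+.5)/k-.5+o[1],z).round()
print('neck',P(585,278,124)); print('bar ends',P(363,182,92),P(370,290,92),'rim',P(195,240,100),P(313,240,100))
```

```text
[ 523. -415.    0.]
[ 524. -500.    0.]
[ 565. -458.    0.]
[ 481. -456.    0.]
neck [ 523. -455.  124.]
bar ends [ 614. -258.   92.] [ 514. -264.   92.] rim [ 557. -104.  100.] [ 558. -211.  100.]
```

```bash
sed -i 's/PAIL=np.array(\[557/PAIL=np.array([559/; s/PY=np.radians(2.0)/PY=np.radians(2.4)/; s/GX=-37/GX=-36/' h.py
python3 - <<'E'
from h import *
import pickle
D=np.radians; f=-1
p,R=pose(bar_on_pail(0),PY,D(40),f); manip.move_l(p,velocity=60,ori=R)
s=readout.sense(); print(s['t'],(s['position']-p).round(1),s['force'].round(1))
d=cap('top'); pickle.dump(d,open('top2.pkl','wb')); r=(290,130,450,250)
cv2.imwrite('pics/top2.png',cv2.resize(d['img'][r[1]:r[3],r[0]:r[2],::-1],None,fx=4,fy=4,interpolation=cv2.INTER_CUBIC))
fingers.gripper_close(55)
s=readout.sense(); print(s['t'],s['gripper_width'],s['force'].round(1),s['moment'].round(2),(s['position']-p).round(1))
d=cap('scene','scene3.png'); d=cap('top')
cv2.imwrite('pics/top3.png',cv2.resize(d['img'][r[1]:r[3],r[0]:r[2],::-1],None,fx=4,fy=4,interpolation=cv2.INTER_CUBIC))
E
```

```text
7.4167 [ 0.  -0.1  0.1] [0.4 0.5 0.9]
8.8167 0.018920844516678283 [-0.6  0.   2.4] [-0.07  0.26 -0.1 ] [ 0.2 -0.2  0.3]
```

View pics/top3.png

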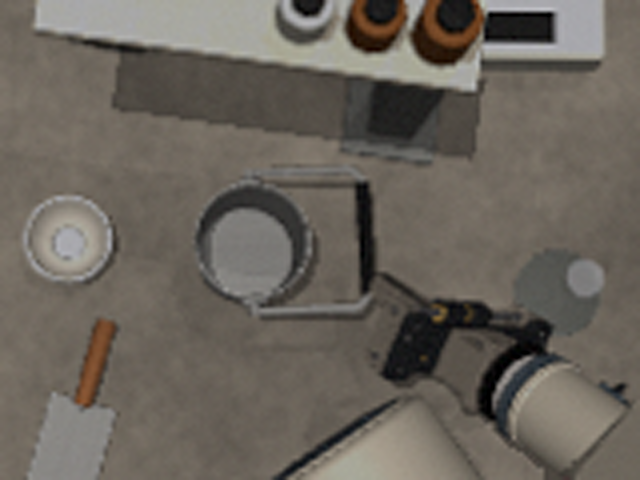

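Run:
```python
from ov import *
im=cv2.imread('pics/scene3.png'); cv2.imwrite('pics/s3c.png',cv2.resize(im[160:270,210:310],None,fx=7,fy=5.4 and 7,interpolation=cv2.INTER_CUBIC)[:600])
t=pickle.load(open('top2.pkl','rb')); r=(290,130,450,250)
s=readout.sense(); R=s['orientation']; p=s['position']
g=p-19*R[:,1]
print(g,bar_on_pail(0))
C=pailcurves(PAIL,PY,0)+[(np.array([p,g,p-88*R[:,1]]),(0,255,255))]
d=cap('top'); cv2.imwrite('pics/ov3.png',draw(d,d['img'],r,5,C))
d=cap('scene'); cv2.imwrite('pics/ov3s.png',draw(d,d['img'],(215,170,305,250),8,C))
```

```text
[ 527.55586932 -262.55226191   88.17051767] [ 563.39694364 -260.90789716   88.        ]
```

View pics/ov3.png

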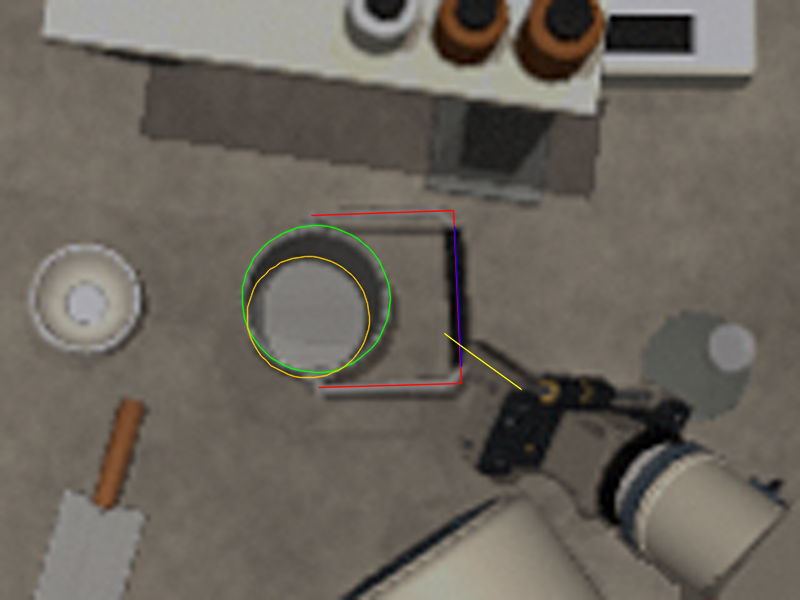

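View pics/ov3s.png

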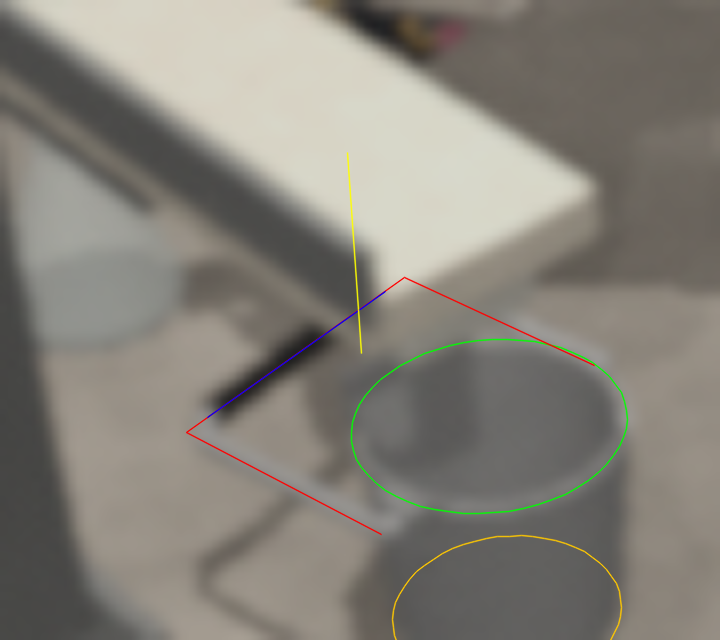

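View pics/top2.png

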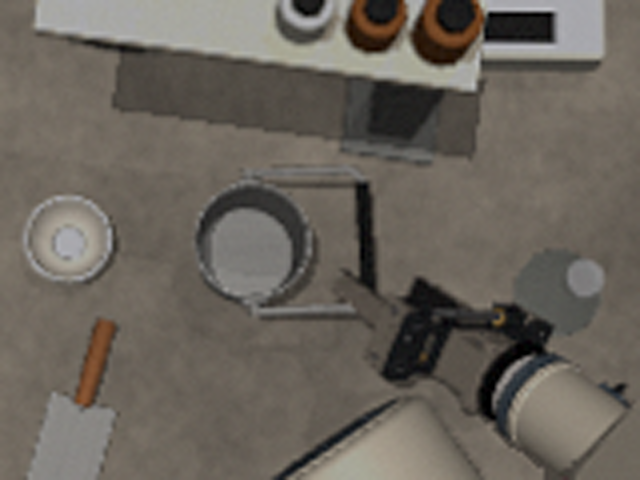

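Run:
```python
from ov import *
t=pickle.load(open('top2.pkl','rb'))
s=readout.sense(); R=s['orientation']; p=s['position']
C=[]
for sgn,c in((1,(0,255,255)),(-1,(255,255,0))):
    for w in(-10,10):
        for off in (46,64):
            a=p+sgn*off*R[:,2]+w*R[:,0]; C.append((np.array([a,a-60*R[:,1]]),c))
    print(sgn,(p+sgn*46*R[:,2]).round(),(p+sgn*64*R[:,2]).round())
a=draw(t,t['img'],(360,170,440,240),8,C)
d=cap('top')
C=[]
for w in(-10,10):
    for off in (-18,0,18):
            a_=p+off*R[:,2]+w*R[:,0]; C.append((np.array([a_,a_-60*R[:,1]]),(0,255,255)))
b=draw(d,d['img'],(360,170,440,240),8,C)
cv2.imwrite('pics/z5.png',a);cv2.imwrite('pics/z6.png',b);cv2.imwrite('pics/z7.png',draw(d,d['img'],(360,170,440,240),8,[]))
```

```text
1 [ 539. -287.   47.] [ 540. -301.   35.]
-1 [ 536. -217.  106.] [ 536. -203.  117.]
```

View pics/z5.png

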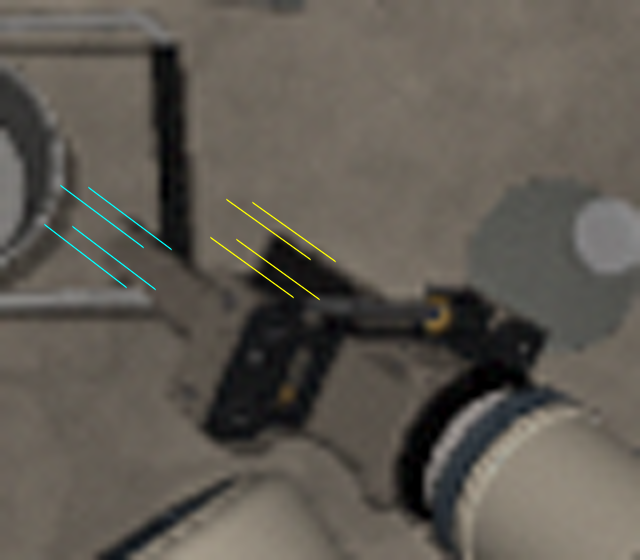

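View pics/z6.png

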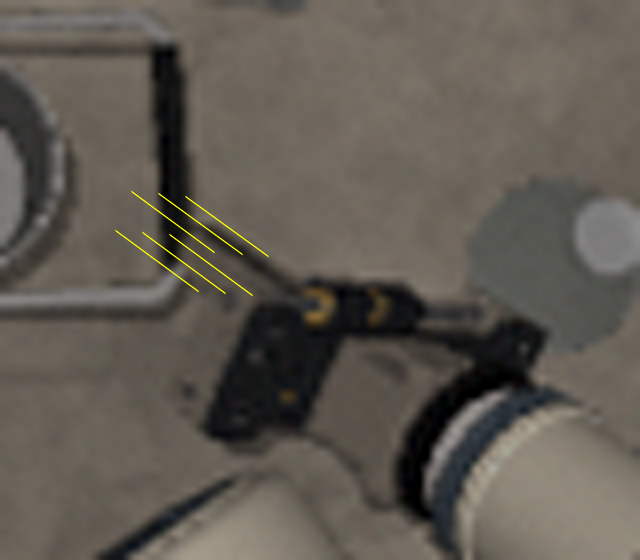

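View pics/z7.png

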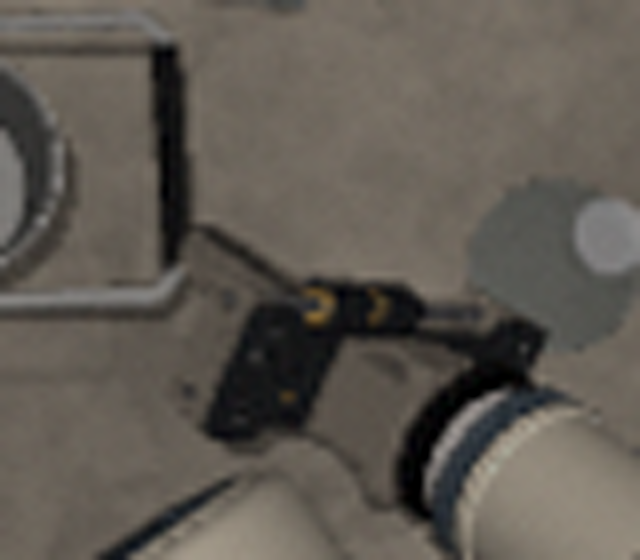

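View pics/z8.png

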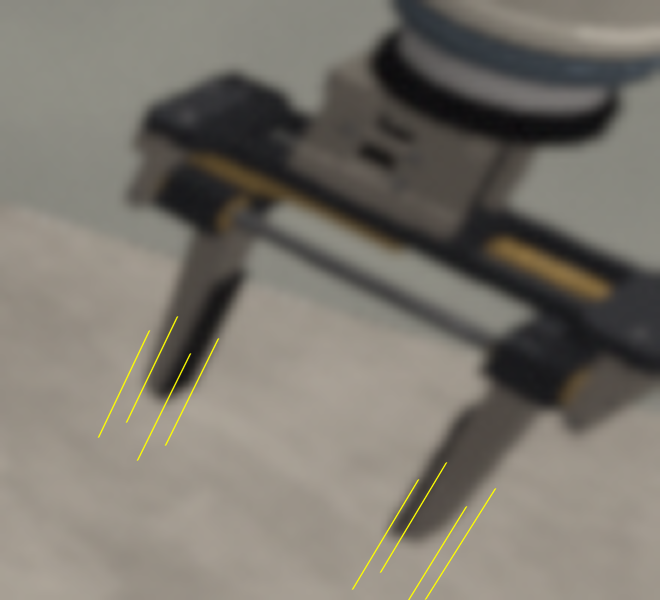

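View pics/z9.png

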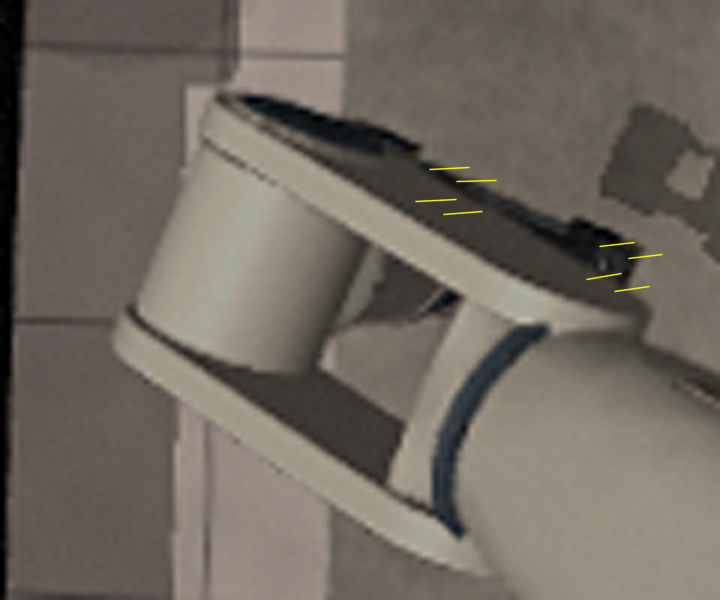

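The view shows the fingers closed short of the bar, with width 0. Overlaying the stated TCP on the pictures puts the real fingertips about 25–30 mm behind it. I'll retreat and measure that tool offset with both cameras before regrasping.

Run:
```python
from ov import *
import h
D=np.radians
s=readout.sense(); R=s['orientation']
manip.move_l(s['position']-90*R[:,1],velocity=150)
h.L=D(60)
Rn=ori(0,0,-1)
p=np.array([480.,60,300])
print(manip.ik(p,Rn))
manip.reach(p,Rn); manip.pause(.2)
s=readout.sense(); p=s['position'];R=s['orientation'];print(s['t'],p,s['gripper_width'],s['force'])
C=[(np.array([p,p-80*R[:,1]]),(0,255,255)),(np.array([p-20*R[:,0],p+20*R[:,0]]),(0,255,0)),(np.array([p-20*R[:,2],p+20*R[:,2]]),(255,0,0))]
for n in('scene','top'):
    d=cap(n); pickle.dump((d,s),open(n+'4.pkl','wb'))
    c=project(d,p)[0].astype(int); r=(max(c[0]-50,0),max(c[1]-40,0),c[0]+50,c[1]+40); print(n,r)
    a=draw(d,d['img'],r,7,C); b=draw(d,d['img'],r,7,[]); cv2.imwrite(f'pics/{n}4.png',a); cv2.imwrite(f'pics/{n}4b.png',b)
```

```text
NoneTraceback (most recent call last):
  File "<stdin>", line 10, in <module>
station.PlanningError: the arm cannot take that pose within its joint ranges
```

Run:
```python
from ov import *
import h
D=np.radians
for Ld in(34,45):
  for x in(560,620):
    for y in (60,-150):
      h.L=D(Ld); q=manip.ik(np.array([x,y,300.]),ori(0,0,-1)); print(Ld,x,y,None if q is None else np.round(q))
s=readout.sense();print(s['t'],s['position'],s['q'].round())
```

```text
34 560 60 [ 10. -10. 120.  -9.  36. 106.]
34 560 -150 [-24.  -7. 118.  21.  39.  53.]
34 620 60 [  8.  -3. 115.  -8.  35. 104.]
34 620 -150 [-21.  -1. 113.  19.  38.  57.]
45 560 60 [ 12. -13. 129. -23.  21. 120.]
45 560 -150 [-28.  -9. 127.  44.  29.  29.]
45 620 60 [ 10.  -6. 124. -22.  19. 117.]
45 620 -150 [-24.  -3. 122.  42.  25.  34.]
9.8167 [ 489.29403057 -301.55880187  132.82453513] [-62.  31. 106.  50.  73.  10.]
```

```bash
cat > cal.py <<'E'
from ov import *
def shoot(tag):
    s=readout.sense(); p=s['position'];R=s['orientation'];print(s['t'],p,s['gripper_width'],s['force'])
    C=[(np.array([p,p-80*R[:,1]]),(0,255,255)),(np.array([p-20*R[:,0],p+20*R[:,0]]),(0,255,0)),(np.array([p-20*R[:,2],p+20*R[:,2]]),(255,0,0))]
    for n in('scene','top'):
        d=cap(n); pickle.dump((d,s),open(n+tag+'.pkl','wb'))
        c=project(d,p)[0].astype(int); r=(max(c[0]-40,0),max(c[1]-35,0),c[0]+40,c[1]+35); print(n,r)
        cv2.imwrite(f'pics/{n}{tag}.png',draw(d,d['img'],r,8,C))
E
python3 - <<'E'
from cal import *
s=readout.sense()
manip.move_l([470,-300,290],velocity=250)
manip.reach(np.array([580,60,300.]),ori(0,0,-1)); manip.pause(.2)
shoot('4')
E
```

```text
12.375 [580.10937031  58.98809032 299.52215257] 0.19873240444636092 [-0.69131158  0.14883787  0.28967369]
scene (np.int64(286), np.int64(162), np.int64(366), np.int64(232))
top (np.int64(250), np.int64(138), np.int64(330), np.int64(208))
```

View pics/scene4.png

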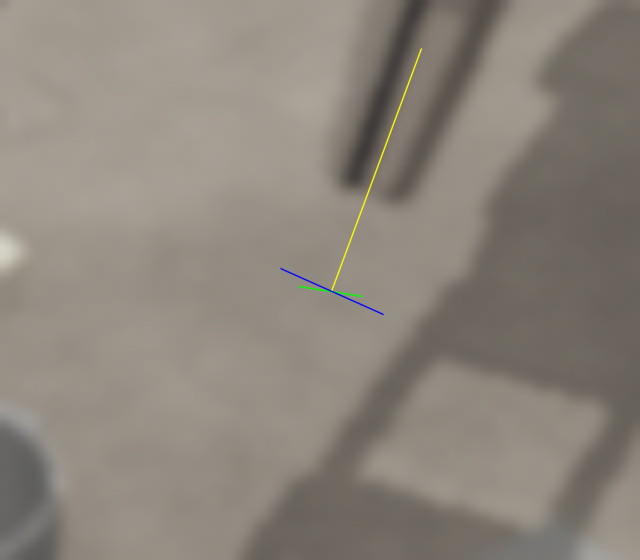

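View pics/top4.png

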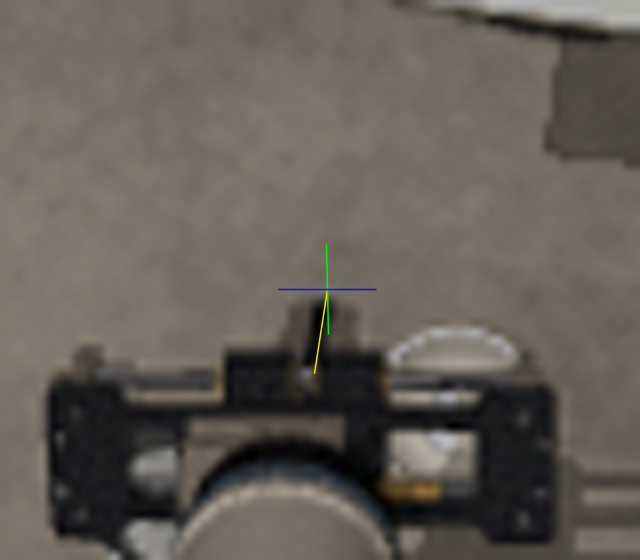

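Both cameras agree: the true fingertips lie about 31 mm behind the stated TCP along the tool axis, with about 0 lateral offset. I correct for that and recheck reach.

```bash
sed -i 's/g+R\[:,1\]\*(19-back),R/g+R[:,1]*(19+TIP-back),R/; s/^L=/TIP=31.\nL=/' h.py
python3 - <<'E'
from h import *
D=np.radians
f=-1
for nm,p in dict(pre=pose(bar_on_pail(0),PY,D(40),f,back=110),grasp=pose(bar_on_pail(0),PY,D(40),f),up=pose(bar_on_pail(D(90)),PY,0,f),lift=pose(bar_on_pail(D(90))+[0,0,95],PY,0,f),side=pose(hookp(0,-80,290),HY,0,f),hang=pose(hookp(0,0,258),HY,0,f),back=pose(hookp(0,0,258),HY,0,f,back=150)).items():
        q=manip.ik(*p); print(nm,p[0].round(),None if q is None else np.round(q,1))
E
```

```text
pre [ 495. -296.  126.] [-61.1  31.5 106.   51.1  71.7   9.2]
grasp [ 554. -235.   56.] [-52.9  37.  109.2  59.3  62.5   4.6]
up [ 551. -156.  152.] [-26.7   5.4 128.2  46.   22.2  21.4]
lift [ 551. -156.  247.] [-26.7  -3.4 122.3  29.1  34.1  40.5]
side [ 689. -111.  249.] [-10.    7.1 111.    2.9  27.9  85.4]
hang [699. -32. 217.] [ -0.5   9.7 112.6  -9.7  24.3 104.8]
back [616. -20. 341.] [  1.   -6.  112.1  -7.4  40.4 102.8]
```

Run:
```python
from ov import *
D=np.radians; f=-1
fingers.release()
manip.reach(np.array([470,-300,290.]),ori(PY,D(20),f))
manip.reach(*pose(bar_on_pail(0),PY,D(40),f,back=100))
p,R=pose(bar_on_pail(0),PY,D(40),f); manip.move_l(p,velocity=80,ori=R)
s=readout.sense(); print(s['t'],(s['position']-p).round(1),s['force'].round(1))
d=cap('top'); cv2.imwrite('pics/top5.png',draw(d,d['img'],(330,150,440,240),7,[]))
d=cap('scene'); cv2.imwrite('pics/scene5.png',draw(d,d['img'],(215,170,305,250),8,[]))
```

```text
17.4833 [ 0.  -0.5  0.3] [-0.1 -0.2 -0.2]
```

View pics/top5.png

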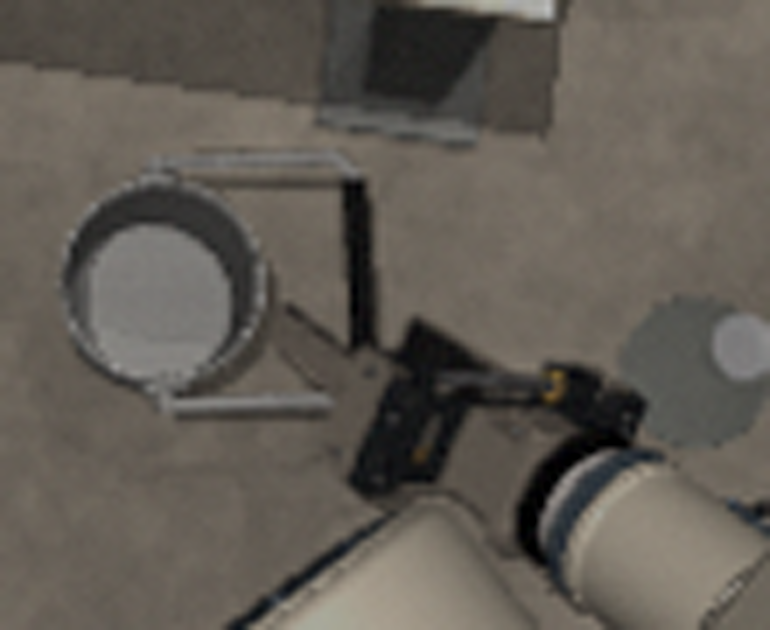

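View pics/scene5.png

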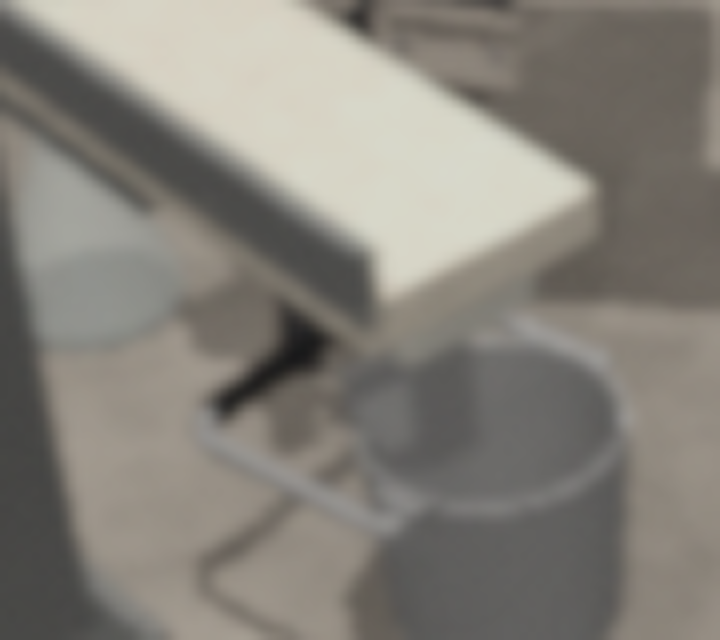

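The upper finger now passes over the bar, with its tip at (288,308) just clear of the rim. The bar lies between the fingers, so I close.

Run:
```python
from ov import *
fingers.gripper_close(55)
s=readout.sense(); print(s['t'],s['gripper_width'],s['force'].round(1),s['moment'].round(2))
d=cap('top'); cv2.imwrite('pics/top6.png',draw(d,d['img'],(330,150,440,240),7,[]))
```

```text
18.7667 12.388326769688112 [-0.2  1.   2. ] [0.04 0.24 0.12]
```

View pics/top6.png

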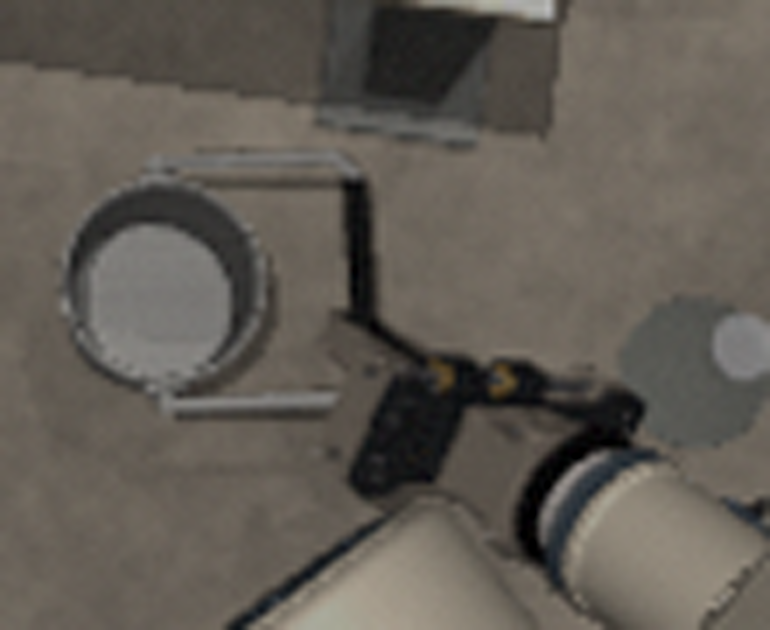

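Run:
```python
from ov import *
D=np.radians; f=-1
for th in range(15,91,15):
    p,R=pose(bar_on_pail(D(th)),PY,D(40*(1-th/90)),f)
    manip.move_l(p,velocity=90,ori=R)
    s=readout.sense(); print(th,round(s['t'],2),s['force'].round(1),s['moment'].round(2),round(s['gripper_width'],2))
    if np.linalg.norm(s['force'])>18: print('stop'); break
manip.pause(.3)
s=readout.sense(); print(s['t'],s['force'].round(1),(s['position']-p).round(1))
C=pailcurves(PAIL,PY,D(90))
d=cap('top'); cv2.imwrite('pics/top7.png',draw(d,d['img'],(330,150,440,240),7,C))
d=cap('scene'); cv2.imwrite('pics/scene7.png',draw(d,d['img'],(215,150,315,250),6,C))
```

```text
15 19.23 [ 0.   0.5 -0.8] [-0.18  0.46  0.1 ] 12.73
30 19.65 [-2.6 -1.3  0.4] [-0.35  0.49 -0.  ] 12.82
45 20.06 [-1.9 -2.7  1.6] [-0.38  0.5  -0.1 ] 12.64
60 20.47 [-2.3 -3.7  4.9] [-0.37  0.38 -0.2 ] 12.34
75 20.87 [-5.9 -1.9 10.4] [-0.3   0.16 -0.23] 12.68
90 21.27 [-8.4 -0.3 15.9] [ 0.01 -0.19 -0.02] 12.82
21.5667 [-8.4 -0.9 17.2] [ 1.3 -1.1  0.9]
```

View pics/top7.png

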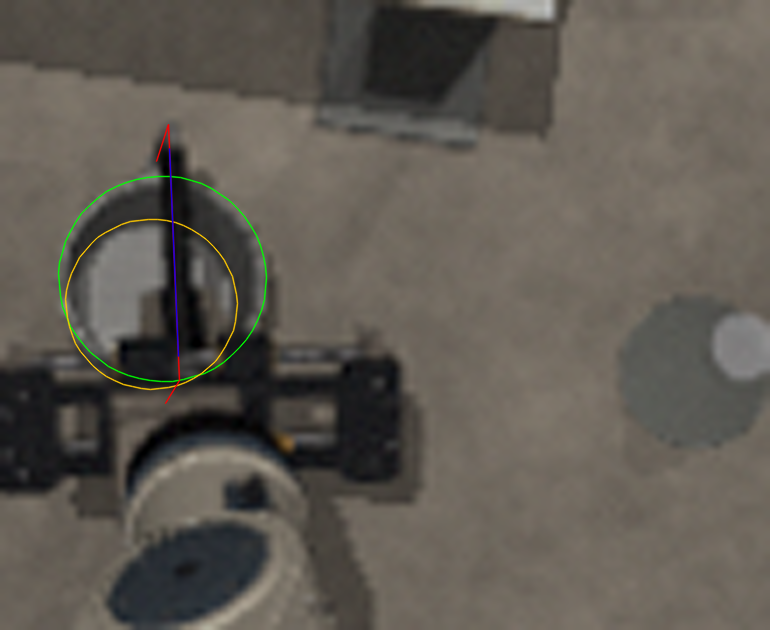

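View pics/scene7.png

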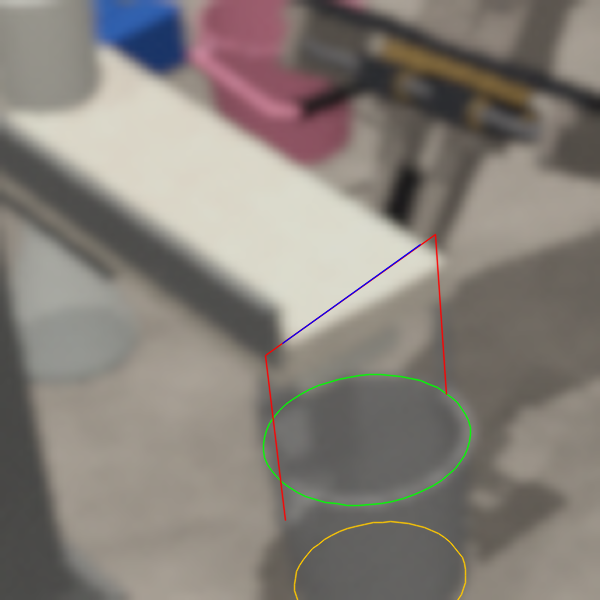

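Run:
```python
from ov import *
s=readout.sense(); p0=s['position'].copy()
for dz in (2,4,6,8,11,15,25):
    manip.move_l(p0+[0,0,dz],velocity=40); s=readout.sense(); print(dz,round(s['t'],2),round(s['position'][2],1),s['force'].round(1),s['moment'].round(2),round(s['gripper_width'],2))
```

```text
2 21.92 153.4 [-2.1  0.5  2.3] [-0.09  0.63 -0.01] 12.7
4 22.17 155.3 [ 0.3 -1.  -4.6] [-0.03  1.08 -0.02] 12.58
6 22.42 158.4 [ 0.1 -0.4 -4.5] [-0.06  1.05  0.03] 12.77
8 22.67 160.7 [ 0.7  0.4 -5.9] [-0.02  1.08 -0.03] 12.62
11 22.92 163.8 [ 1.   0.4 -6.5] [-0.05  1.06  0.  ] 12.45
15 23.17 167.8 [ 0.5  0.1 -5.2] [0.02 1.04 0.  ] 12.82
25 23.57 177.8 [-0.4 -0.7 -5.3] [-0.05  1.18 -0.05] 12.2
```

Run:
```python
from ov import *
D=np.radians; f=-1
p,R=pose(bar_on_pail(D(90))+[0,0,100],PY,0,f); manip.move_l(p,velocity=110,ori=R)
p,R=pose(hookp(0,-85,293),HY,0,f); manip.move_l(p,velocity=110,ori=R)
manip.pause(.5)
s=readout.sense(); print(s['t'],(s['position']-p).round(1),s['force'].round(1),s['moment'].round(2),s['gripper_width'])
b=hookp(0,-85,290); C=pailcurves(b-[0,0,193],HY,D(90))+rackcurves(HOOK,HY)
d=cap('top'); pickle.dump(d,open('top8.pkl','wb')); cv2.imwrite('pics/top8.png',draw(d,d['img'],(290,100,400,190),7,C))
cv2.imwrite('pics/top8b.png',draw(d,d['img'],(290,100,400,190),7,[]))
d=cap('scene'); pickle.dump(d,open('scene8.pkl','wb')); cv2.imwrite('pics/scene8.png',draw(d,d['img'],(190,140,310,260),5,C))
cv2.imwrite('pics/scene8b.png',draw(d,d['img'],(190,140,310,260),5,[]))
```

```text
26.3417 [-0.  -0.1  0.1] [ 0.1  0.6 -5.2] [ 0.11  1.1  -0.01] 12.446485989358806
```

View pics/top8.png

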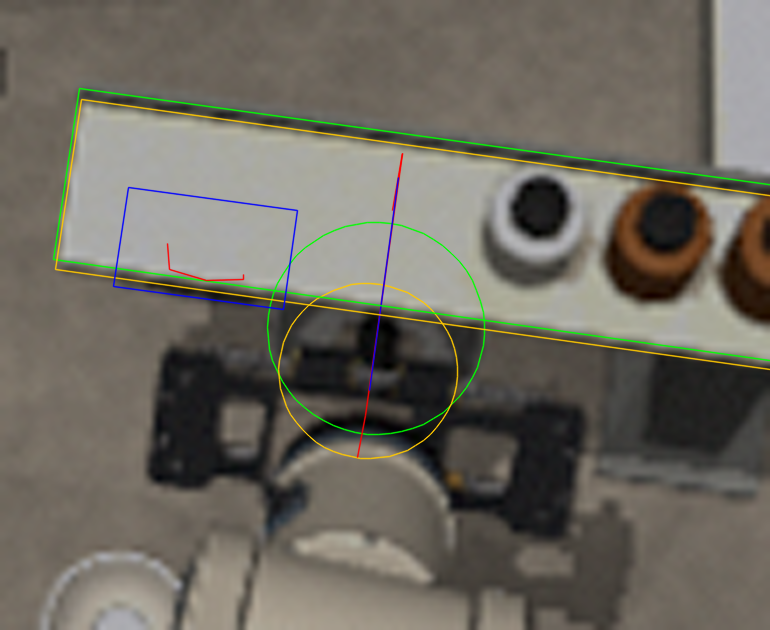

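View pics/scene8.png

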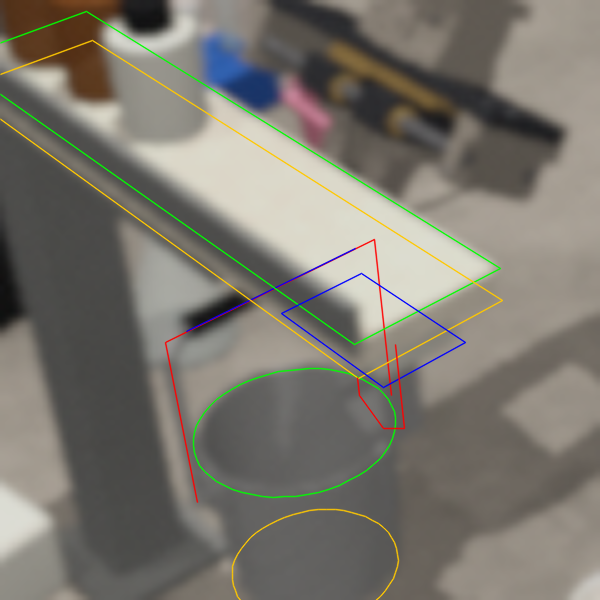

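View pics/scene8b.png

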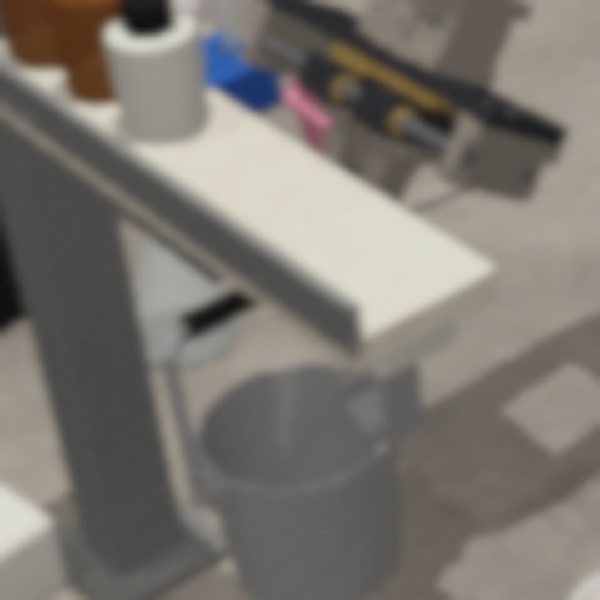

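Run:
```python
from ov import *
D=np.radians; f=-1
for y in(-45,-20,-2):
    p,R=pose(hookp(2,y,292),HY,0,f); manip.move_l(p,velocity=60,ori=R)
    s=readout.sense(); print(y,round(s['t'],2),s['force'].round(1),s['moment'].round(2))
    if np.linalg.norm(s['force']-[0,0,-5.2])>7: print('STOP'); raise SystemExit
manip.pause(.2)
b=hookp(0,0,289); C=pailcurves(b-[0,0,193],HY,D(90))+rackcurves(HOOK,HY)[2:]
d=cap('scene'); cv2.imwrite('pics/scene9.png',draw(d,d['img'],(210,150,330,260),5,C));cv2.imwrite('pics/scene9b.png',draw(d,d['img'],(210,150,330,260),5,[]))
```

```text
-45 27.26 [ 0.7  0.7 -5.2] [0.16 1.06 0.08]
-20 27.82 [-0.4  0.6 -5.2] [0.27 1.12 0.05]
-2 28.27 [ 0.1  0.4 -5.2] [ 0.07  1.09 -0.  ]
```

View pics/scene9.png

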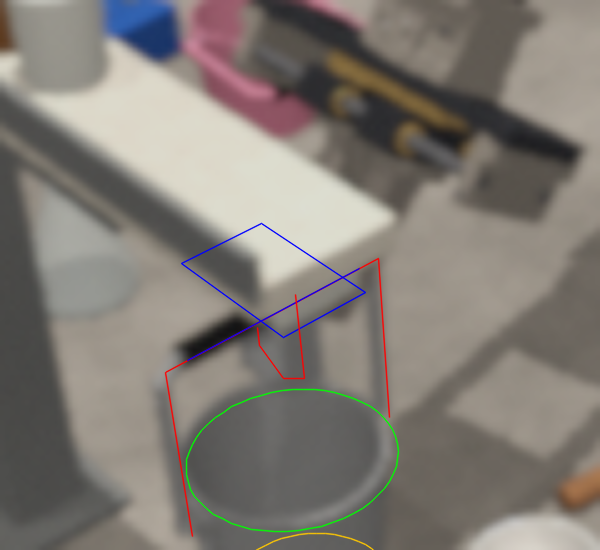

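View pics/scene9b.png

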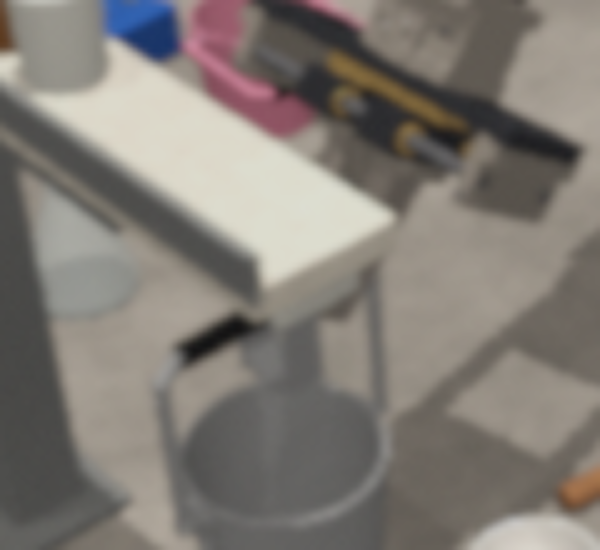

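Run:
```python
from ov import *
D=np.radians; f=-1
for z in(292,280,272,267,264,262,260,258.5,257):
    p,R=pose(hookp(0,1,z),HY,0,f); manip.move_l(p,velocity=40,ori=R)
    s=readout.sense(); F=s['force']; print(z,round(s['t'],2),F.round(1),s['moment'].round(2),round(s['gripper_width'],2))
    if F[2]>-2.0 or abs(F[1])>6 or abs(F[0])>6: print('contact'); break
b=hookp(0,0,258); C=pailcurves(b-[0,0,193],HY,D(90))+rackcurves(HOOK,HY)[2:]
d=cap('scene'); cv2.imwrite('pics/scene10.png',draw(d,d['img'],(210,150,330,260),5,C));cv2.imwrite('pics/scene10b.png',draw(d,d['img'],(210,150,330,260),5,[]))
```

```text
292 28.77 [-0.4  0.8 -5.6] [0.17 1.04 0.02] 12.75
280 29.23 [ 0.2 -0.5 -5.2] [ 0.07  1.03 -0.12] 12.18
272 29.57 [ 0.  -0.7 -5.2] [0.1  1.01 0.03] 12.24
267 29.85 [ 0.1  0.8 -5.2] [0.15 1.11 0.02] 12.48
264 30.1 [-0.2  0.3 -5.4] [ 0.19  1.18 -0.02] 12.71
262 30.35 [-0.1 -0.4 -5.8] [ 0.12  1.19 -0.04] 12.49
260 30.6 [-0.2 -0.4 -5.5] [0.15 1.11 0.02] 12.66
258.5 30.85 [-1.2 -0.5 -2. ] [-0.06  0.84 -0.11] 12.42
257 31.1 [-5.6 -0.2  3.4] [-0.18  0.72 -0.24] 12.48
contact
```

View pics/scene10.png

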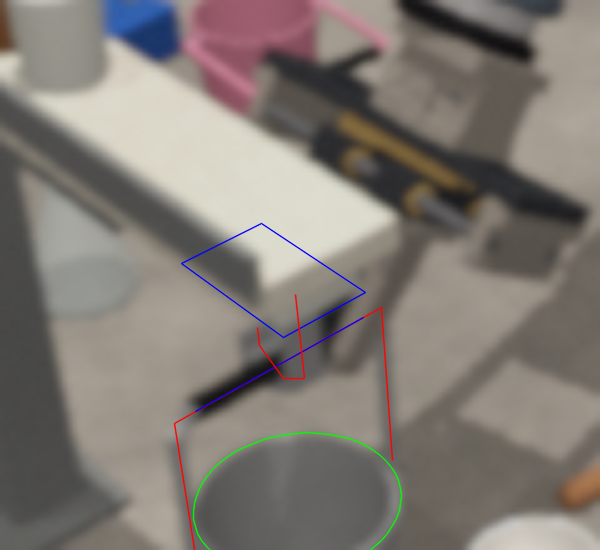

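View pics/scene10b.png

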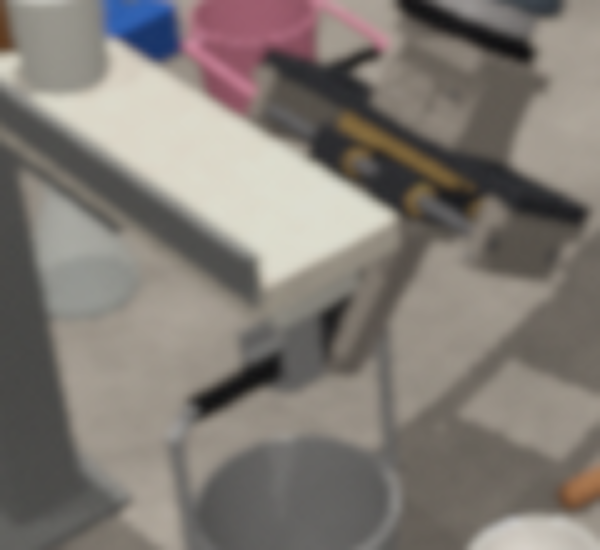

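Run:
```python
from ov import *
D=np.radians; f=-1
p,R=pose(hookp(0,1,258),HY,0,f); manip.move_l(p,velocity=20,ori=R)
s=readout.sense(); print(s['t'],s['force'].round(1))
fingers.release(); manip.pause(.3)
s=readout.sense(); print(s['t'],s['force'].round(1),s['gripper_width'])
d=cap('scene'); cv2.imwrite('pics/scene11.png',draw(d,d['img'],(210,150,330,260),5,[]))
manip.move_l(s['position']-R[:,1]*70,velocity=50); s=readout.sense(); print(s['t'],s['force'].round(1))
manip.move_l(s['position']-R[:,1]*60+np.array([-30,0,0]),velocity=120)
manip.pause(1.5); s=readout.sense(); print(s['t'],s['force'].round(1))
b=hookp(0,0,258); C=pailcurves(b-[0,0,193],HY,D(90))
for i in(0,1):
    d=cap('scene'); cv2.imwrite(f'pics/scene12_{i}.png',draw(d,d['img'],(200,150,330,270),5,C if i else []))
    if i==0: im0=d['img'].astype(int); manip.pause(.4)
df=np.abs(d['img'].astype(int)-im0).max(-1)[180:290,230:300]; print('diff',df.max(),(df>20).sum())
d=cap('top','top12.png')
```

```text
31.4 [-1.5 -1.8  2.2]
32.925 [-0.5 -0.2  0.3] 92.23131846828873
34.525 [ 0.1 -0.1 -0. ]
36.8417 [-0.2 -0.1  0.5]
diff 4 0
```

View pics/scene12_0.png

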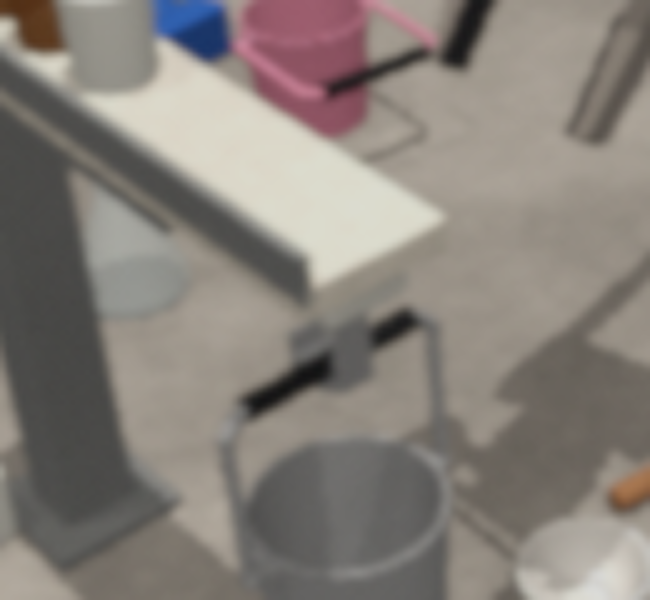

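View pics/scene12_1.png

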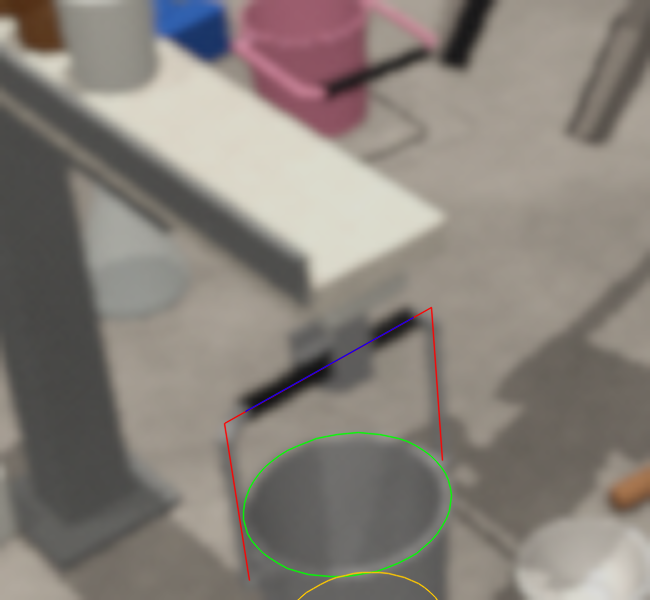

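View pics/top12.png

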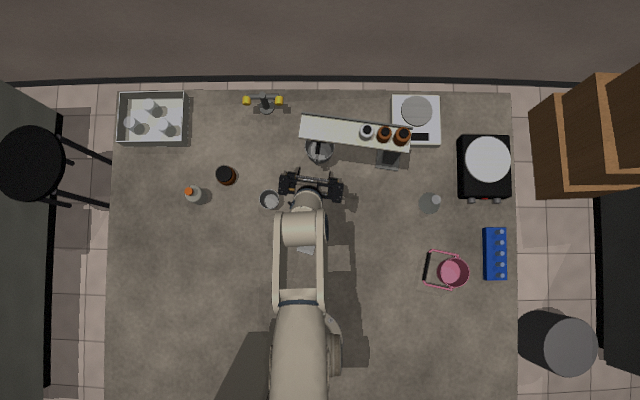

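The pail hangs in the hook and matches the level, centred model within about 2 px. Two frames 0.4 s apart are identical, and the bystanders are at their original pixels. I hand it in.

```bash
python3 -c "
from h import *
print(job.finish_job()); print(readout.sense()['t'])"
```

```text
the job is handed in; nothing more can be done
None
the job is handed in; nothing more can be done
```

The steel pail is hanging by the middle of its handle on the scale hook, and I handed the job in at about 37 s of the 54 s allowed; `finish_job` gave no verdict. I swung the handle upright while the pail stood on the bench, lifted it with the gripper leaned 34° back, moved it over the hook tip, lowered it in, let go and backed away.

- **First grasp missed:** The fingers closed on nothing just short of the bar. Both cameras showed the real fingertips about 31 mm behind the stated TCP, so I corrected for that and gripped the bar on the second try.
- **Handle and lift:** The arm pressed the handle down with about 17 N at the end of the swing. The lift then showed the bar sitting about 3 mm lower than planned, and I allowed for that when lowering it onto the hook.
- **Last checks:**
  - The bar lies between hook tip and stem, about where a level, centred pail should be (within about 2 pixels).
  - Two pictures 0.4 s apart showed no movement.
  - The tool force was about 0.
  - The bystanders I could see had not moved. In the last top view the arm hid the dish and part of the spatula; in the scene view I saw both but did not measure them.
- **Not measured directly:** I judged the handle's upright angle and the pail's tilt from commanded positions and picture overlays only.

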